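# Log three cells on the bench cell counter

## Robot

A 6-joint arm with a two-finger parallel gripper is mounted at the origin on the work surface. World frame = base frame: x ahead of the robot, y to its left, z up, the work surface at z = 0. Lengths are in mm, angles in rad, forces in N, time in s.
With the tool pointing down it reaches from about 275 to 1000 mm from the base axis. Payload 8.4 kg.
Tool frame: the origin (TCP) lies at the very end of the fingers, on their centre line; the grasp point (between the pads) lies 19 mm behind it; z points along the fingers, y is the direction in which the jaws open and shut (so a half turn about z gives the same grasp; the last joint's range is limited). The gripper opens to 85 mm and grips with 20 to 120 N. Pads are 22 mm wide; open, the fingers measure 114 mm over their backs; the gripper's body (76 mm by 85 mm) begins 54 mm behind the grasp point. The pads swing forward as they close: fully open they stand 13 mm farther back than shut.
Start: joints at [1.115, 0.353, 1.633, -0, 1.155, -0.002], TCP at [273.989, 561.745, 200.881] pointing down, gripper open.
Joint ranges: [-2.63, 2.63], [-0.92, 2.1], [0.06, 2.66], [-1.3, 4.44], [0, 2.69], [-3.02, 3.02]. Speed limits (rad/s): [2.22, 2.22, 2.79, 3.14, 3.14, 3.14].

## Interface

Orientations are given as [roll, pitch, yaw] about the fixed x, y, z axes, in that order (R = Rz(yaw) Ry(pitch) Rx(roll)).
In Python, from rig import r gives the robot as it stands.
- The arm moves only by the tool move_arm, never from a script. Its argument "increments" is a list of rows, each an object of numbers: "tx", "ty", "tz": the shift along the tool's x, y, z in cm; "rx", "ry", "rz": the turn, a rotation vector about the tool's x, y, z in degrees; "gripper": the gripper's target within -1 to 1 (fully open at 1, half-way at 0, shut at -1). A call has 1 to 12 rows; each row shifts and turns the commanded pose from where the row before left it, along the tool's axes as they then stand; what a row does not reach is not made up. A row lasts 1/10 s, in which the tool goes at most 50 mm and 8.59 degrees, less where a joint would pass 70% of its speed; a pose out of reach is approached as far as the arm can. A call is refused whole if a number of a shift passes 5 or a number of a turn 8.59, either way. A call with a gripper value outside its range is refused whole. The fingers move at their own pace and stop on an object; "squeeze" is the grip in N (left out, the last holds). Time passes only in rows, so rows that do not move let the fingers close. It gives the time, the measured TCP pose, the force and the opening at its end, in the units of the state.
- r.sense(): the state, without advancing time (a new reading comes with each control period).
- r.grab_frame(name): name is "side" or "top" or "wrist"; returns (picture, depth): 384x512x3 uint8, red, green, blue; 384x512 float32, mm along the optical axis (not along the pixel's ray), 0 where there is no reading.
- r.camera_model(name): a dict with "fx", "fy", "cx", "cy" (pixels), "R" (3x3) and "t" (3): a world point X has camera coordinates R X + t; the wrist camera has in their place "hand_eye" (4x4, takes a point from camera to tool coordinates, whose origin is the TCP and whose axes are the flange's). Camera axes: x right, y down, z forward; pixel columns grow to the right and rows downward; lengths in mm; the calibration is good to about 2 mm. A picture is of the moment at which its call begins: read the wrist's pose just before it. camera_model takes no time and is no camera call.
- r.sign_off(): hands the job in, once; it reports no verdict.
Trained networks look in the newest picture that a camera, given by its name, has taken for a name from the list of things; names that differ only in an ending like _2 or _b are one class to them, and where a whole thing is asked for, a point or a joint stands for the part that bears it (a point fixed in the world has none). Each returns a list of dicts, best first, with "confidence" (0 to 1); they miss things now and then, are a little off and sometimes report something else, mostly with a low value. They report only what shows in the picture. A call takes as long as a camera call.
- r.cut_out(query, camera): "mask" (384x512 bool, what is visible of it) and "bbox" ([left, top, right, bottom] in pixels, round what is visible of it).
- r.place_of(query, camera): "location" ([row, column] in pixels: a listed point, or the origin of a listed thing).
The state is a dict: "clock": time; "qpos": joint angles; "qvel": joint speeds; "joint_efforts": joint torques, N m; "eef_pos": TCP position; "tcp_rot": TCP orientation; "contact_force": force on the tool from outside, world axes, zero at the start; "wrist_torque": the same for the moment, N m; "opening": opening from 0.0 (shut) to 1.0 (fully open).
Only numpy, scipy, OpenCV 4.12 (cv2) and the standard library are available. Lean on these libraries where they do the work, as an engineer would, in place of code of your own. Each camera call takes 0.05 s, during which the arm holds its last target. There are 200 camera calls.

## Task

Log the three cells just seen under the microscope on the cell counter: press the square key, then the cross-shaped key, then the round key, and finish with the long bar in front that books the total. Press each key fully down for a moment and let it come right back up before the next, never out of turn and never going back to an earlier one. Do not press the triangular key, and leave the things on and around the counter where they stand.

Things in the scene. Friction and masses are not known exactly. Their poses are not given: they have to be found in the camera images.
- counter: the cell counter: white desk unit fixed to the bench, 180 mm (its x, away from the robot) x 400 mm (its y) x 55 mm high, origin under its centre. On its flat deck four black keys stand in a row along y, 20 mm beyond the centre, at y -90, -30, 30 and 90 mm, in an order that changes; the long bar key is 52 mm in front of the centre. A flat dark display lies at the +y end
- key_square_top (a point): centre of the top face of the square key, cap 32 x 32 mm; black plastic, stands 18 mm above the deck (73 mm above the bench) when up; the point moves with the key; axes as the counter's
- key_square (a joint): how far the square key is pressed: 0 up, 0.008 m fully down; sprung, 1.5 N to start and 4.5 N fully down, comes back up by itself
- pin_square (a joint): the square key's tell-tale pin, a 6 mm steel pin standing 9.5 mm above the deck, 34 mm beyond the key's centre: the key carries it down and it stays at the deepest point reached, 0 up, 0.008 m fully down; look only, it cannot be touched
- key_cross_top (a point): centre of the top face of the cross-shaped (plus sign) key, cap 42 mm over each pair of 14 mm wide arms; black plastic, stands 18 mm above the deck (73 mm above the bench) when up; the point moves with the key; axes as the counter's
- key_cross (a joint): how far the cross key is pressed: 0 up, 0.008 m fully down; sprung, 1.5 N to start and 4.5 N fully down, comes back up by itself
- pin_cross (a joint): the cross key's tell-tale pin, a 6 mm steel pin standing 9.5 mm above the deck, 34 mm beyond the key's centre: the key carries it down and it stays at the deepest point reached, 0 up, 0.008 m fully down; look only, it cannot be touched
- key_round_top (a point): centre of the top face of the round key, cap 34 mm across; black plastic, stands 18 mm above the deck (73 mm above the bench) when up; the point moves with the key; axes as the counter's
- key_round (a joint): how far the round key is pressed: 0 up, 0.008 m fully down; sprung, 1.5 N to start and 4.5 N fully down, comes back up by itself
- pin_round (a joint): the round key's tell-tale pin, a 6 mm steel pin standing 9.5 mm above the deck, 34 mm beyond the key's centre: the key carries it down and it stays at the deepest point reached, 0 up, 0.008 m fully down; look only, it cannot be touched
- key_bar_top (a point): centre of the top face of the long bar key that books the total, cap 24 x 150 mm, lengthwise along the counter's y, alone in front of the row of four on the robot's side; black plastic, stands 18 mm above the deck (73 mm above the bench) when up; the point moves with the key; axes as the counter's
- key_bar (a joint): how far the bar key is pressed: 0 up, 0.008 m fully down; sprung, 1.5 N to start and 4.5 N fully down, comes back up by itself
- pin_bar (a joint): the bar key's tell-tale pin, a 6 mm steel pin standing 9.5 mm above the deck, 95 mm from the bar's centre towards the counter's +y: the key carries it down and it stays at the deepest point reached, 0 up, 0.008 m fully down; look only, it cannot be touched
- key_triangle_top (a point): centre of the top face of the triangular key, equilateral cap of about 42 mm side; not part of the sequence; black plastic, stands 18 mm above the deck (73 mm above the bench) when up; the point moves with the key; axes as the counter's
- key_triangle (a joint): how far the triangle key is pressed: 0 up, 0.008 m fully down; sprung, 1.5 N to start and 4.5 N fully down, comes back up by itself
- pin_triangle (a joint): the triangle key's tell-tale pin, a 6 mm steel pin standing 9.5 mm above the deck, 34 mm beyond the key's centre: the key carries it down and it stays at the deepest point reached, 0 up, 0.008 m fully down; look only, it cannot be touched
- specimen_jar: closed white-capped specimen jar, 38 mm across, 45 mm high, standing on the -y end of the counter's deck, about 163 mm from the counter's centre; leave alone; origin under its centre
- slide_tray: flat cardboard tray of glass slides, 100 x 200 x 8 mm, lying on the bench in front of the counter; leave alone; origin under its centre
- tube_rack: white rack of capped sample tubes, 75 x 140 mm, 96 mm high, beyond the counter's +y end; leave alone; origin under its centre
- slide_box: closed black slide box, 85 x 100 x 35 mm, beyond the counter's -y end; leave alone; origin under its centre
- wash_bottle: white wash bottle, 68 mm across, 180 mm high, on the left of the bench; leave alone; origin under its centre
- beaker: glass beaker, 70 mm across, 90 mm high, on the right of the bench; leave alone; origin under its centre
- petri_dish: clear petri dish, 94 mm across, 15 mm high, on the bench off the counter's front right corner; leave alone; origin under its centre

How it is judged (in metres and radians):
On the way, in this order (a step that is already met when the one before it is completed fails the run):
1. the square key is pressed fully down (more than 5.5 of its 8 mm) for 0.1 s while every other key is up (less than 2 mm) (value of joint key_square above 0.0055 m and value of joint each of key_cross, key_round, key_bar, key_triangle below 0.002 m), for 0.1 s.
2. the cross key is pressed fully down (more than 5.5 of its 8 mm) for 0.1 s while every other key is up (less than 2 mm) (value of joint key_cross above 0.0055 m and value of joint each of key_square, key_round, key_bar, key_triangle below 0.002 m), for 0.1 s.
3. the round key is pressed fully down (more than 5.5 of its 8 mm) for 0.1 s while every other key is up (less than 2 mm) (value of joint key_round above 0.0055 m and value of joint each of key_square, key_cross, key_bar, key_triangle below 0.002 m), for 0.1 s.
4. the bar key is pressed fully down (more than 5.5 of its 8 mm) for 0.1 s while every other key is up (less than 2 mm) (value of joint key_bar above 0.0055 m and value of joint each of key_square, key_cross, key_round, key_triangle below 0.002 m), for 0.1 s.
At the end, for the whole second after the job is handed in: All five keys are up again (less than 2 mm down); the tell-tale pins of the square, cross, round and bar keys are down (more than 5 mm), that of the triangular key is up (less than 3 mm); the things around are at rest within 30 mm of where they started (value of joint each of key_square, key_cross, key_round, key_bar, key_triangle below 0.002 m and value of joint each of pin_square, pin_cross, pin_round, pin_bar above 0.005 m and value of joint pin_triangle below 0.003 m and linear speed of each of specimen_jar, slide_tray, tube_rack, slide_box, wash_bottle, beaker, petri_dish below 0.02 m/s and distance of each of specimen_jar, slide_tray, tube_rack, slide_box, wash_bottle, beaker, petri_dish from where it was at the start of the episode below 0.03 m); the robot touches nothing.
It fails at once if the triangular key is pressed (3 mm or more) (value of joint key_triangle above 0.003 m).
It fails at once if a key is pressed out of turn: its tell-tale is 3 mm down before that of the key before it in the sequence is 5 mm down ((value of joint pin_cross above 0.003 m and value of joint pin_square below 0.005 m) or (value of joint pin_round above 0.003 m and value of joint pin_cross below 0.005 m) or (value of joint pin_bar above 0.003 m and value of joint pin_round below 0.005 m)).
It fails at once if an earlier key is down (3 mm or more) while or after the next key in the sequence is pressed (tell-tale 3 mm down) (value of joint each of key_square, pin_cross above 0.003 m or value of joint each of key_cross, pin_round above 0.003 m or value of joint each of key_round, pin_bar above 0.003 m).
It fails at once if any of the things round the counter is moved more than 30 mm or tipped more than 0.35 rad (distance of any of specimen_jar, slide_tray, tube_rack, slide_box, wash_bottle, beaker, petri_dish from where it was at the start of the episode above 0.03 m or angle between any of specimen_jar, slide_tray, tube_rack, slide_box, wash_bottle, beaker, petri_dish's own z axis and vertical above 0.35 rad).
It also fails if it takes over 45 s, if anything falls off the work surface, if the arm or the gripper's body presses on something with over 40 N, if the wrist force passes 120 N, or if a joint passes its speed limit or range.

## Working session

There is one attempt and no reset: what is moved stays moved. The work goes in short steps, Python scripts to look and compute and a tool call to move; the robot and the scene stay as the last step left them, time stands still between calls to the robot, and variables do not carry over. Pictures are saved under pics/ and viewed, about 8 in all and at most 12, crops included, and the job is handed in when it is done.

Besides the shell and the picture viewer there is one more tool, called by a JSON object that holds its "op" and its "data". move_arm: Moves the arm, as the interface text tells. Its arguments: {"type":"object","properties":{"increments":{"type":"array","items":{"type":"object","properties":{"tx":{"type":"number"},"ty":{"type":"number"},"tz":{"type":"number"},"rx":{"type":"number"},"ry":{"type":"number"},"rz":{"type":"number"},"gripper":{"type":"number"}}}},"squeeze":{"type":"number"}},"required":["increments"]}

```bash
mkdir -p pics
cat > h.py <<'E'
from rig import r
import numpy as np, cv2
def save(n,img): cv2.imwrite('pics/'+n+'.png',cv2.cvtColor(img,cv2.COLOR_RGB2BGR))
def ray_z(cam,row,col,z):
    m=r.camera_model(cam);R=np.array(m['R']);t=np.array(m['t'])
    d=R.T@np.array([(col-m['cx'])/m['fx'],(row-m['cy'])/m['fy'],1]);o=-R.T@t
    return o+d*(z-o[2])/d[2]
E
python3 - <<'E'
from h import *
s=r.sense();print(s)
top,d=r.grab_frame('top');save('top',top)
for k in ['square','cross','round','bar','triangle']:
    for x in r.place_of(f'key_{k}_top','top')[:3]:
        print(k,round(x['confidence'],2),np.round(x['location'],1),np.round(ray_z('top',*x['location'],73),1))
for x in r.place_of('counter','top')[:2]: print(x['confidence'],ray_z('top',*x['location'],0))
print(r.sense()['clock'])
E
```

```text
{'clock': 0.0, 'qpos': array([ 1.11461865e+00,  3.53634195e-01,  1.63415295e+00,  1.19849916e-05,
        1.15520504e+00, -2.42047283e-03]), 'qvel': array([-0.00162224, -0.00150326,  0.00068997,  0.00064173,  0.00138045,
       -0.00173375]), 'joint_efforts': array([ 1.76397873e-03, -6.05248332e+01, -3.42054641e+01,  2.08237020e-04,
        9.66766354e-03,  5.07948755e-05]), 'eef_pos': array([273.74000814, 561.27373151, 200.16237867]), 'tcp_rot': array([-3.14019315e+00, -1.43455247e-05,  2.68783060e+00]), 'contact_force': array([ 1.4451461 ,  0.25089739, -0.5747179 ]), 'wrist_torque': array([-0.01451423,  0.01143366, -0.01716077]), 'opening': 1.0053258983839295}
square 0.54 [185.4 267.9] [545.  -83.7  73. ]
cross 0.43 [185.7 250.8] [544.7 -29.1  73. ]
round 0.38 [189.  233.3] [534.8  26.7  73. ]
bar 0.64 [215.  242.5] [451.6  -1.7  73. ]
triangle 0.55 [196.4 208.5] [512.1 105.4  73. ]
triangle 0.5 [168.3 323.1] [ 598.4 -262.7   73. ]
0.35
```

View pics/top.png

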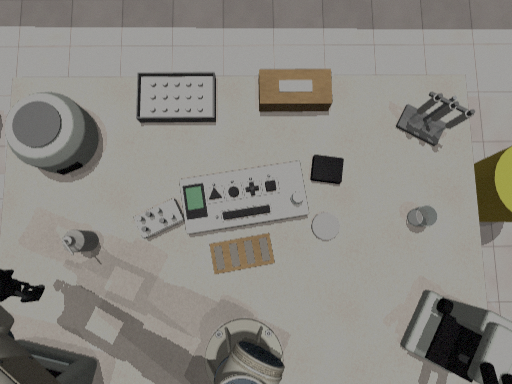

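The picture shows the counter with, left to right, the display, then triangle (215,193), round (233,191), cross (252,188) and square (270,186), with the bar at (246,212). The networks' points are a few pixels off, so I'll fit the dark blobs.

Run:
```python
from h import *
top=cv2.imread('pics/top.png');g=cv2.cvtColor(top,cv2.COLOR_BGR2GRAY)
m=np.zeros_like(g);m[175:225,206:282]=(g[175:225,206:282]<90)
n,l,st,c=cv2.connectedComponentsWithStats(m)
for i in range(1,n):
    if st[i,4]>20: print(st[i],np.round(ray_z('top',c[i][1],c[i][0],73),1))
p=np.argwhere(m).astype(float)
print(np.array(r.camera_model('wrist')['hand_eye']).round(3), {k:r.camera_model('wrist')[k] for k in('fx','fy','cx','cy')})
for k in ['wash_bottle','tube_rack']:
    for x in r.place_of(k,'top')[:1]: print(k,ray_z('top',*x['location'],0))
```

```text
[265 181  11  11 101] [544.5 -90.7  73. ]
[246 182  13  14 100] [536.2 -31.9  73. ]
[228 187  11  10  86] [526.7  26.7  73. ]
[209 188  13  11  76] [518.6  86.1  73. ]
[222 205  48  15 353] [460.8 -12.5  73. ]
[[ 0.0000e+00 -9.6000e-01 -2.8000e-01  7.1684e+01]
 [ 1.0000e+00 -0.0000e+00  1.0000e-03 -1.3000e-02]
 [-1.0000e-03 -2.8000e-01  9.6000e-01 -1.7273e+02]
 [ 0.0000e+00  0.0000e+00  0.0000e+00  1.0000e+00]] {'fx': 292.4831289406716, 'fy': 292.4831289406716, 'cx': 253.8797268075929, 'cy': 190.97207929394224}
wash_bottle [377.8090608  513.98967908   0.        ]
tube_rack [448.7366478  273.10657426   0.        ]
```

Blob spacing (60 mm) and the row-to-bar distance (72 mm) match the spec, and the counter yaw is about 0.146. I'll rise clear of the bottle, go over the counter with the gripper shut, and look from there.

{"op": "move_arm", "data": {"increments": [{"tz": -4, "gripper": -1}, {"tz": -4}, {"tz": -4}, {"tz": -2}, {"tx": -2.81, "ty": -2.53}, {"tx": -2.81, "ty": -2.53}, {"tx": -2.81, "ty": -2.53}, {"tx": -2.81, "ty": -2.53}, {"tx": -2.81, "ty": -2.53}, {"tx": -2.81, "ty": -2.53}, {"tx": -2.81, "ty": -2.53}, {"tx": -2.81, "ty": -2.53}], "squeeze": 40}}

```text
invalid input
```

{"op": "move_arm", "data": {"increments": [{"tx": -2.81, "ty": -2.53}, {"tx": -2.81, "ty": -2.53}, {"tx": -2.81, "ty": -2.53}, {"tx": -2.81, "ty": -2.53}, {"tx": -2.81, "ty": -2.53}, {"tx": -2.81, "ty": -2.53}, {"tx": -2.81, "ty": -2.53}, {"tx": -2.81, "ty": -2.53}, {"rz": -8.59}, {"rz": -8.59}, {"rz": -8.59}, {"rz": -8.59}]}}

```text
invalid input
```

{"op": "move_arm", "data": {"increments": [{"tz": 3}, {"tz": 3}, {"tz": 3}, {"tz": 3}, {"tz": 2}, {"tz": 0}]}}

```text
invalid input
```

{"op": "move_arm", "data": {"increments": [{"tx": 0, "ty": 0, "tz": -4, "rx": 0, "ry": 0, "rz": 0, "gripper": -1}, {"tx": 0, "ty": 0, "tz": -4, "rx": 0, "ry": 0, "rz": 0, "gripper": -1}, {"tx": 0, "ty": 0, "tz": -4, "rx": 0, "ry": 0, "rz": 0, "gripper": -1}, {"tx": 0, "ty": 0, "tz": -2, "rx": 0, "ry": 0, "rz": 0, "gripper": -1}], "squeeze": 40}}

```text
clock: 0.85
eef_pos: [274.5, 562.8, 345.0]
tcp_rot: [3.137, 0.0, 2.688]
contact_force: [-0.1, 0.5, 0.4]
opening: 0.333
```

Every field must be present in each row.

{"op": "move_arm", "data": {"increments": [{"tx": -2.81, "ty": -2.53, "tz": 0, "rx": 0, "ry": 0, "rz": 0, "gripper": -1}, {"tx": -2.81, "ty": -2.53, "tz": 0, "rx": 0, "ry": 0, "rz": 0, "gripper": -1}, {"tx": -2.81, "ty": -2.53, "tz": 0, "rx": 0, "ry": 0, "rz": 0, "gripper": -1}, {"tx": -2.81, "ty": -2.53, "tz": 0, "rx": 0, "ry": 0, "rz": 0, "gripper": -1}, {"tx": -2.81, "ty": -2.53, "tz": 0, "rx": 0, "ry": 0, "rz": 0, "gripper": -1}, {"tx": -2.81, "ty": -2.53, "tz": 0, "rx": 0, "ry": 0, "rz": 0, "gripper": -1}, {"tx": -2.81, "ty": -2.53, "tz": 0, "rx": 0, "ry": 0, "rz": 0, "gripper": -1}, {"tx": -2.81, "ty": -2.53, "tz": 0, "rx": 0, "ry": 0, "rz": 0, "gripper": -1}]}}

```text
clock: 1.65
eef_pos: [387.6, 279.9, 341.1]
tcp_rot: [3.141, 0.0, 2.688]
contact_force: [-0.0, -0.4, 0.2]
opening: -0.003
```

{"op": "move_arm", "data": {"increments": [{"tx": -2.81, "ty": -2.53, "tz": 0, "rx": 0, "ry": 0, "rz": 0, "gripper": -1}, {"tx": -2.81, "ty": -2.53, "tz": 0, "rx": 0, "ry": 0, "rz": 0, "gripper": -1}, {"tx": -2.81, "ty": -2.53, "tz": 0, "rx": 0, "ry": 0, "rz": 0, "gripper": -1}, {"tx": -2.81, "ty": -2.53, "tz": 0, "rx": 0, "ry": 0, "rz": 0, "gripper": -1}, {"tx": -2.81, "ty": -2.53, "tz": 0, "rx": 0, "ry": 0, "rz": 0, "gripper": -1}, {"tx": -2.81, "ty": -2.53, "tz": 0, "rx": 0, "ry": 0, "rz": 0, "gripper": -1}, {"tx": -2.81, "ty": -2.53, "tz": 0, "rx": 0, "ry": 0, "rz": 0, "gripper": -1}, {"tx": -2.81, "ty": -2.53, "tz": 0, "rx": 0, "ry": 0, "rz": 0, "gripper": -1}, {"tx": 0, "ty": 0, "tz": 3, "rx": 0, "ry": 0, "rz": -8.5, "gripper": -1}, {"tx": 0, "ty": 0, "tz": 3, "rx": 0, "ry": 0, "rz": -8.5, "gripper": -1}, {"tx": 0, "ty": 0, "tz": 3, "rx": 0, "ry": 0, "rz": -8.5, "gripper": -1}, {"tx": 0, "ty": 0, "tz": 3, "rx": 0, "ry": 0, "rz": -8.5, "gripper": -1}]}}

```text
clock: 2.85
eef_pos: [500.6, 0.6, 219.9]
tcp_rot: [-3.142, 0.0, -2.996]
contact_force: [-0.8, -0.7, 0.5]
opening: 0.003
```

```bash
cat >> h.py <<'E'
from scipy.spatial.transform import Rotation as Ro
def wrist_z(s,row,col,z):
    m=r.camera_model('wrist');H=np.array(m['hand_eye']);T=np.eye(4)
    T[:3,:3]=Ro.from_euler('xyz',s['tcp_rot']).as_matrix();T[:3,3]=s['eef_pos'];W=T@H
    d=W[:3,:3]@np.array([(col-m['cx'])/m['fx'],(row-m['cy'])/m['fy'],1]);o=W[:3,3]
    return o+d*(z-o[2])/d[2]
E
python3 - <<'E'
from h import *
s=r.sense();print(s['clock'],s['eef_pos'],s['tcp_rot'],s['opening'],s['contact_force'],s['qpos'])
im,d=r.grab_frame('wrist');save('w1',im);np.save('d1',d)
np.save('s1',np.r_[s['eef_pos'],s['tcp_rot']])
for k in ['square','cross','round','bar','triangle']:
    for x in r.place_of(f'key_{k}_top','wrist')[:2]:
        print(k,round(x['confidence'],2),np.round(x['location'],1),np.round(wrist_z(s,*x['location'],73),1))
E
```

```text
2.85 [500.57367829   0.60345671 219.9178443 ] [-3.14152422e+00  4.97679348e-04 -2.99627278e+00] 0.0032713006420012317 [-0.84317123 -0.68101657  0.5146978 ] [-1.79495155e-03  1.38107753e-01  1.87316949e+00  5.81125218e-06
  1.12981308e+00 -1.71791362e+00]
square 0.89 [199.3 168.4] [546.2 -91.4  73. ]
cross 0.65 [197.3 225.5] [534.3 -26.8  73. ]
round 0.93 [198.  271.8] [527.5  25.8  73. ]
bar 0.78 [132.9 244.9] [459.1 -14.7  73. ]
triangle 0.84 [195.1 325.3] [515.2  85.8  73. ]
```

View pics/w1.png

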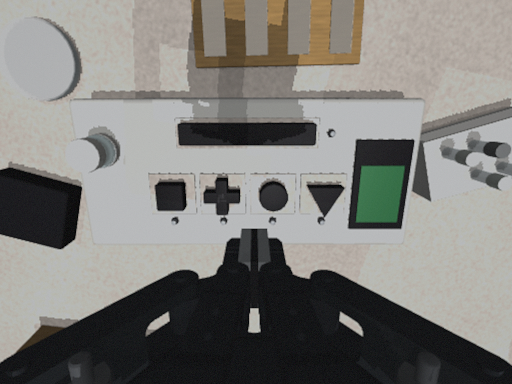

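The close view agrees: square (171,196), cross (222,196), round (273,196), triangle (325,198) and bar (247,134), with the row level in the image, so the tool yaw is aligned. Going over the square key and down to just above it.

{"op": "move_arm", "data": {"increments": [{"tx": -1.05, "ty": -3.25, "tz": 0, "rx": 0, "ry": 0, "rz": 0, "gripper": -1}, {"tx": -1, "ty": -3.25, "tz": 0, "rx": 0, "ry": 0, "rz": 0, "gripper": -1}, {"tx": -1, "ty": -3.25, "tz": 0, "rx": 0, "ry": 0, "rz": 0, "gripper": -1}, {"tx": 0, "ty": 0, "tz": 4, "rx": 0, "ry": 0, "rz": 0, "gripper": -1}, {"tx": 0, "ty": 0, "tz": 4, "rx": 0, "ry": 0, "rz": 0, "gripper": -1}, {"tx": 0, "ty": 0, "tz": 4, "rx": 0, "ry": 0, "rz": 0, "gripper": -1}, {"tx": 0, "ty": 0, "tz": 1, "rx": 0, "ry": 0, "rz": 0, "gripper": -1}, {"tx": 0, "ty": 0, "tz": 0, "rx": 0, "ry": 0, "rz": 0, "gripper": -1}, {"tx": 0, "ty": 0, "tz": 0, "rx": 0, "ry": 0, "rz": 0, "gripper": -1}]}}

```text
clock: 4.05
eef_pos: [546.1, -91.7, 93.1]
tcp_rot: [-3.141, 0.003, -3.003]
contact_force: [-0.4, -0.3, 0.0]
opening: 0.001
```

Run:
```python
from h import *
im,d=r.grab_frame('wrist');save('w2',im)
```

```text
(no output)
```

View pics/w2.png

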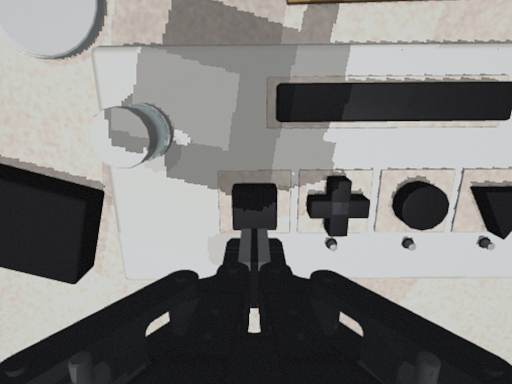

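The shut fingers stand over the square key (255,205), clear of the cross (338,207). Pressing down to about z 66.

{"op": "move_arm", "data": {"increments": [{"tx": 0.2, "ty": 0, "tz": 1, "rx": 0, "ry": 0, "rz": 0, "gripper": -1}, {"tx": 0, "ty": 0, "tz": 0.6, "rx": 0, "ry": 0, "rz": 0, "gripper": -1}, {"tx": 0, "ty": 0, "tz": 0.5, "rx": 0, "ry": 0, "rz": 0, "gripper": -1}, {"tx": 0, "ty": 0, "tz": 0.5, "rx": 0, "ry": 0, "rz": 0, "gripper": -1}, {"tx": 0, "ty": 0, "tz": 0, "rx": 0, "ry": 0, "rz": 0, "gripper": -1}, {"tx": 0, "ty": 0, "tz": 0, "rx": 0, "ry": 0, "rz": 0, "gripper": -1}]}}

```text
clock: 4.7
eef_pos: [542.3, -91.7, 64.7]
tcp_rot: [3.141, -0.0, -3.002]
contact_force: [-0.6, 0.6, 0.1]
opening: -0.0
```

Run:
```python
from h import *
im,d=r.grab_frame('wrist');save('w3',im)
for i in range(4):
  s=r.sense();print(s['clock'],s['eef_pos'],s['contact_force'],s['wrist_torque'])
  im2,d=r.grab_frame('side') if i==0 else r.grab_frame('wrist')
  if i==0: save('s3',im2)
```

```text
4.75 [542.53632233 -91.77846763  64.92078336] [ 0.49658325 -0.38523454  0.68178707] [ 0.00491741 -0.00305282 -0.01775695]
4.8 [542.62924669 -91.78187637  65.01565106] [ 0.46504273  0.12388791 -0.01791376] [-0.00633603 -0.00458113  0.03742963]
4.85 [542.60163331 -91.79716926  65.04228349] [ 0.54415497 -0.00231321  0.37652193] [ 0.04986922  0.04591655 -0.02856402]
4.9 [542.62873893 -91.79296495  65.09342009] [ 0.51648227  0.50396948 -0.73042367] [-0.01726105  0.02504476 -0.00750033]
```

View pics/w3.png

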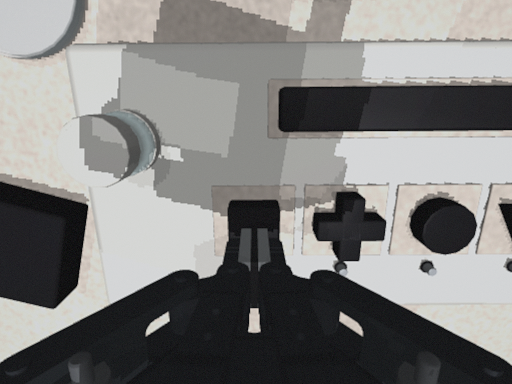

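Run:
```python
from h import *
s=r.sense();im,d=r.grab_frame('wrist')
m=r.camera_model('wrist');H=np.array(m['hand_eye']);T=np.eye(4)
T[:3,:3]=Ro.from_euler('xyz',s['tcp_rot']).as_matrix();T[:3,3]=s['eef_pos'];W=T@H
def P(row,col):
    z=d[row,col];return (W@np.array([(col-m['cx'])/m['fx']*z,(row-m['cy'])/m['fy']*z,z,1]))[:3].round(1)
for n,a in dict(sq=(210,255),sq2=(220,235),sq3=(222,275),cross=(220,348),round=(222,440),deck=(165,400),deck2=(190,180),bench=(20,450),bar=(108,400),tipfront=(234,245),tipf2=(250,250),tip3=(234,262)).items(): print(n,a,P(*a))
print([(i,P(i,246).tolist()) for i in range(196,262,5)])
```

```text
sq (210, 255) [531.1 -92.4  72.6]
sq2 (220, 235) [ 539.3 -103.5   72.1]
sq3 (222, 275) [537.4 -79.2  71.7]
cross (220, 348) [529.7 -35.6  72.4]
round (222, 440) [523.   19.8  73. ]
deck (165, 400) [494.6  -4.5  55.1]
deck2 (190, 180) [ 530.6 -141.7   54.7]
bench (20, 450) [393.2  30.6   0.7]
bar (108, 400) [461.8 -22.6  72.6]
tipfront (234, 245) [531.2 -97.4 108. ]
tipf2 (250, 250) [531.8 -94.7 122.5]
tip3 (234, 262) [530.5 -89.2 106.9]
[(196, [528.2, -98.6, 56.3]), (201, [529.7, -98.3, 62.1]), (206, [529.6, -98.1, 71.6]), (211, [532.3, -97.7, 73.0]), (216, [535.7, -97.2, 72.4]), (221, [538.7, -96.8, 72.9]), (226, [542.0, -96.4, 72.9]), (231, [532.2, -97.0, 102.0]), (236, [531.7, -96.9, 109.0]), (241, [531.8, -96.7, 114.2]), (246, [532.1, -96.6, 118.6]), (251, [531.5, -96.5, 124.3]), (256, [531.5, -96.4, 128.7]), (261, [532.0, -96.2, 131.9])]
```

View pics/s3.png

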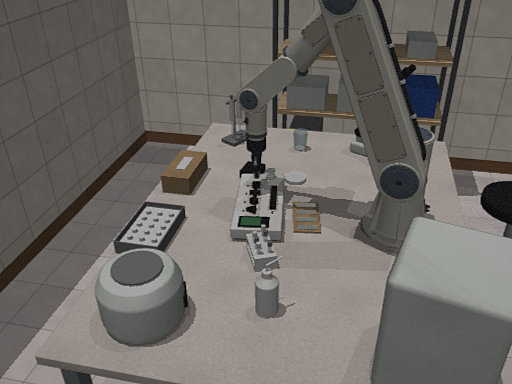

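The side view shows the gripper over the counter. Force is zero, and the wrist depth puts the square key's top at 73 mm, so it is not pressed. The lowest visible finger edge is near z 97, although the TCP reads 65. I'll measure the gripper's underside before going lower.

Run:
```python
from h import *
s=r.sense();im,d=r.grab_frame('wrist')
m=r.camera_model('wrist');H=np.array(m['hand_eye']);T=np.eye(4)
T[:3,:3]=Ro.from_euler('xyz',s['tcp_rot']).as_matrix();T[:3,3]=s['eef_pos'];W=T@H
v,u=np.mgrid[:384,:512]
C=np.stack([(u-m['cx'])/m['fx']*d,(v-m['cy'])/m['fy']*d,d],-1)@H[:3,:3].T+H[:3,3]
print('tool coords of gripper; tip at z 0')
for a in [(240,248),(240,262),(236,230),(250,225),(260,230),(270,245),(275,200),(280,180),(300,150),(330,80),(320,254),(290,254),(245,284),(262,284)]:
    print(a,C[a].round(1), im[a])
g=(d>0)&(C[...,2]<-5)&(v>226)&(d<150)
for lo in range(-120,0,10):
    q=C[g&(C[...,2]>=lo)&(C[...,2]<lo+10)]
    if len(q): print(lo,len(q),q.min(0).round(),q.max(0).round())
```

```text
tool coords of gripper; tip at z 0
(240, 248) [ 11.2  -2.5 -47.7] [73 75 76]
(240, 262) [ 12.2   4.  -49.8] [75 77 77]
(236, 230) [ -6.1 -14.5  -6.3] [38 37 40]
(250, 225) [  7.9 -13.  -51.2] [103  98  95]
(260, 230) [  7.7 -10.  -60.1] [28 26 28]
(270, 245) [ 12.2  -3.1 -75.4] [25 29 30]
(275, 200) [-44.6 -38.1  11. ] [204 204 201]
(280, 180) [ 13.  -25.6 -83.2] [32 33 38]
(300, 150) [ 12.7 -32.6 -93.7] [24 24 27]
(330, 80) [  12.4  -47.6 -106.2] [29 29 29]
(320, 254) [-129.     0.6   65.5] [209 199 192]
(290, 254) [ -2.9   0.3 -66.3] [30 30 32]
(245, 284) [-20.   21.    8.9] [215 216 207]
(262, 284) [  7.4  13.1 -61.2] [17 16 20]
-120 13289 [   1.  -62. -120.] [  19.   62. -110.]
-110 10255 [  -9.  -58. -110.] [  19.   57. -100.]
-100 4862 [  -9.  -49. -100.] [ 18.  49. -90.]
-90 5634 [-11. -40. -90.] [ 15.  41. -80.]
-80 1928 [-11. -34. -80.] [ 15.  34. -70.]
-70 782 [-11. -13. -70.] [ 13.  16. -60.]
-60 627 [  7. -13. -60.] [ 13.  14. -50.]
-50 513 [  6. -13. -50.] [ 12.  14. -40.]
-40 193 [  7. -13. -40.] [ 12.  13. -34.]
```

The visible finger end sits about 33 mm behind the nominal TCP, and the linkage at jar height stays clear. I'll descend carefully and watch the force.

{"op": "move_arm", "data": {"increments": [{"tx": 0, "ty": 0, "tz": 0.3, "rx": 0, "ry": 0, "rz": 0, "gripper": -1}, {"tx": 0, "ty": 0, "tz": 0.3, "rx": 0, "ry": 0, "rz": 0, "gripper": -1}, {"tx": 0, "ty": 0, "tz": 0, "rx": 0, "ry": 0, "rz": 0, "gripper": -1}]}}

```text
clock: 5.35
eef_pos: [542.0, -91.7, 58.3]
tcp_rot: [3.141, -0.001, -3.002]
contact_force: [0.1, -0.2, -0.1]
opening: -0.002
```

```bash
cat > look.py <<'E'
from h import *
import sys
s=r.sense();im,d=r.grab_frame('wrist');save(sys.argv[1],im)
m=r.camera_model('wrist');H=np.array(m['hand_eye']);T=np.eye(4)
T[:3,:3]=Ro.from_euler('xyz',s['tcp_rot']).as_matrix();T[:3,3]=s['eef_pos'];W=T@H
v,u=np.mgrid[:384,:512]
C=np.stack([(u-m['cx'])/m['fx']*d,(v-m['cy'])/m['fy']*d,d],-1)@W[:3,:3].T+W[:3,3]
print(s['clock'],s['eef_pos'].round(1),s['contact_force'].round(2))
for i in range(190,262,4): print(i,C[i,246].round(1),C[i,255].round(1))
E
python3 look.py w4
```

```text
5.35 [542.  -91.7  58.3] [ 0.15 -0.18 -0.11]
190 [521.6 -99.2  56.4] [520.6 -93.7  57.5]
194 [523.6 -98.8  58.3] [523.4 -93.3  56.5]
198 [527.  -98.5  55.9] [525.9 -92.9  57. ]
202 [529.4 -98.1  56.5] [528.8 -92.5  55.9]
206 [529.6 -97.9  63.6] [528.5 -92.6  64.5]
210 [529.6 -97.8  70.5] [529.1 -92.5  69.9]
214 [531.5 -97.5  71.9] [530.  -92.4  74.1]
218 [533.9 -97.1  72.1] [533.3 -91.9  71.8]
222 [536.1 -96.8  72.8] [535.3 -91.7  73. ]
226 [539.  -96.5  72. ] [537.7 -91.3  73.3]
230 [531.  -97.   95.7] [530.7 -92.4  94.9]
234 [531.6 -96.8  99.2] [531.  -92.4  99.1]
238 [531.2 -96.7 104.6] [530.6 -92.5 104.5]
242 [531.4 -96.6 108.3] [530.7 -92.5 108.6]
246 [531.  -96.5 113.1] [530.5 -92.5 112.9]
250 [531.3 -96.4 116.3] [530.5 -92.6 116.7]
254 [531.8 -96.3 118.9] [530.1 -92.6 121. ]
258 [531.6 -96.2 122.6] [530.9 -92.6 122.9]
```

{"op": "move_arm", "data": {"increments": [{"tx": 0, "ty": 0, "tz": 0.6, "rx": 0, "ry": 0, "rz": 0, "gripper": -1}, {"tx": 0, "ty": 0, "tz": 0.6, "rx": 0, "ry": 0, "rz": 0, "gripper": -1}, {"tx": 0, "ty": 0, "tz": 0.3, "rx": 0, "ry": 0, "rz": 0, "gripper": -1}, {"tx": 0, "ty": 0, "tz": 0, "rx": 0, "ry": 0, "rz": 0, "gripper": -1}]}}

```text
clock: 5.8
eef_pos: [541.9, -91.7, 43.1]
tcp_rot: [3.141, -0.001, -3.002]
contact_force: [0.0, -0.5, 0.3]
opening: -0.0
```

```bash
python3 look.py w5 | sed -n '1p;4,$p'
```

```text
5.8 [541.9 -91.7  43.1] [ 0.04 -0.48  0.34]
198 [522.3 -98.7  55.3] [521.2 -93.7  56.5]
202 [524.2 -98.4  56.6] [523.7 -93.3  56. ]
206 [526.4 -98.1  57.2] [526.2 -92.9  55.9]
210 [528.9 -97.8  56.9] [528.4 -92.6  56.6]
214 [529.7 -97.6  61.4] [528.8 -92.6  61.8]
218 [529.1 -97.5  68.8] [528.7 -92.7  68.2]
222 [530.  -97.3  72.3] [529.6 -92.5  71.7]
226 [532.1 -97.   72.7] [531.6 -92.3  72.3]
230 [531.5 -96.9  79.2] [530.3 -92.5  80.4]
234 [530.9 -96.9  85.4] [530.7 -92.5  84.5]
238 [531.1 -96.7  89.3] [530.9 -92.5  88.6]
242 [531.5 -96.6  92.8] [530.8 -92.5  93. ]
246 [530.9 -96.5  97.9] [530.4 -92.6  97.7]
250 [531.2 -96.4 101.1] [530.3 -92.6 101.7]
254 [531.1 -96.3 104.9] [531.1 -92.5 103.8]
258 [531.  -96.3 108.3] [531.3 -92.5 106.9]
```

View pics/w5.png

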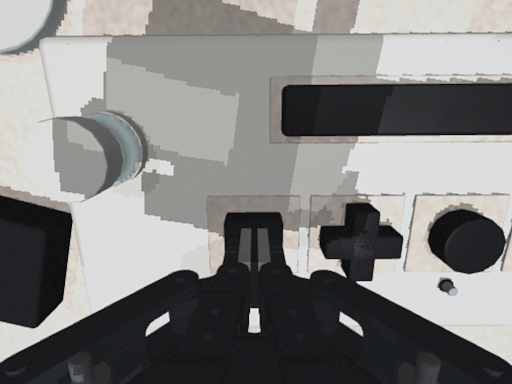

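The finger end now sits about 4 mm above the square key's top, with its front edge inside the cap, and the cross (360,243) and jar are clear. Continuing down.

{"op": "move_arm", "data": {"increments": [{"tx": 0, "ty": 0, "tz": 0.4, "rx": 0, "ry": 0, "rz": 0, "gripper": -1}, {"tx": 0, "ty": 0, "tz": 0.3, "rx": 0, "ry": 0, "rz": 0, "gripper": -1}, {"tx": 0, "ty": 0, "tz": 0, "rx": 0, "ry": 0, "rz": 0, "gripper": -1}]}}

```text
clock: 6.15
eef_pos: [542.7, -91.8, 36.8]
tcp_rot: [-3.141, 0.001, -3.002]
contact_force: [0.9, -0.4, 3.7]
opening: -0.001
```

Contact: 3.7 N, about 6 mm down. A little more, then hold.

{"op": "move_arm", "data": {"increments": [{"tx": 0, "ty": 0, "tz": 0.2, "rx": 0, "ry": 0, "rz": 0, "gripper": -1}, {"tx": 0, "ty": 0, "tz": 0, "rx": 0, "ry": 0, "rz": 0, "gripper": -1}, {"tx": 0, "ty": 0, "tz": 0, "rx": 0, "ry": 0, "rz": 0, "gripper": -1}]}}

```text
clock: 6.45
eef_pos: [542.8, -91.8, 35.1]
tcp_rot: [-3.141, 0.001, -3.002]
contact_force: [-0.5, -0.3, 3.2]
opening: 0.001
```

Run:
```python
from h import *
F=[]
for i in range(3): s=r.sense();F.append(np.r_[s['eef_pos'][2],s['contact_force'][2]]);im,d=r.grab_frame('side')
print(np.array(F).round(2))
```

```text
[[35.1   3.17]
 [35.09  4.53]
 [35.09  3.78]]
```

{"op": "move_arm", "data": {"increments": [{"tx": 0, "ty": 0, "tz": 0.15, "rx": 0, "ry": 0, "rz": 0, "gripper": -1}, {"tx": 0, "ty": 0, "tz": 0, "rx": 0, "ry": 0, "rz": 0, "gripper": -1}, {"tx": 0, "ty": 0, "tz": 0, "rx": 0, "ry": 0, "rz": 0, "gripper": -1}]}}

```text
clock: 6.9
eef_pos: [542.8, -91.8, 34.5]
tcp_rot: [-3.141, 0.001, -3.002]
contact_force: [-3.1, 0.4, 16.6]
opening: 0.002
```

Run:
```python
from h import *
F=[]
for i in range(4): s=r.sense();F.append(np.r_[s['eef_pos'][2],s['contact_force'][2]]);im,d=r.grab_frame('side')
print(np.array(F).round(2))
```

```text
[[34.47 16.6 ]
 [34.49 16.96]
 [34.48 16.96]
 [34.47 16.97]]
```

The stop is reached (17 N at TCP z 34.5), so the square key is fully down. I'll lift 30 mm, check the pin, and shift to the cross.

{"op": "move_arm", "data": {"increments": [{"tx": 0, "ty": 0, "tz": -1, "rx": 0, "ry": 0, "rz": 0, "gripper": -1}, {"tx": 0, "ty": 0, "tz": -2, "rx": 0, "ry": 0, "rz": 0, "gripper": -1}, {"tx": 0, "ty": 2, "tz": 0, "rx": 0, "ry": 0, "rz": 0, "gripper": -1}, {"tx": 0, "ty": 2, "tz": 0, "rx": 0, "ry": 0, "rz": 0, "gripper": -1}, {"tx": 0, "ty": 2, "tz": 0, "rx": 0, "ry": 0, "rz": 0, "gripper": -1}, {"tx": 0, "ty": 0, "tz": 0, "rx": 0, "ry": 0, "rz": 0, "gripper": -1}, {"tx": 0, "ty": 0, "tz": 0, "rx": 0, "ry": 0, "rz": 0, "gripper": -1}]}}

```text
clock: 7.8
eef_pos: [533.7, -32.3, 63.2]
tcp_rot: [-3.142, -0.001, -3.001]
contact_force: [-0.1, 0.3, -0.4]
opening: 0.002
```

```bash
python3 look.py w6 | sed -n '1p'
```

```text
7.8 [533.7 -32.3  63.2] [-0.13  0.26 -0.37]
```

View pics/w6.png

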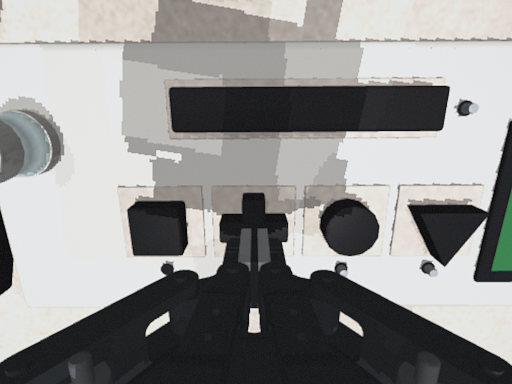

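The square key is back up, its pin (168,268) is sunk while the others still stand, and the fingers are centred over the cross. Pressing the cross.

{"op": "move_arm", "data": {"increments": [{"tx": 0, "ty": 0, "tz": 1, "rx": 0, "ry": 0, "rz": 0, "gripper": -1}, {"tx": 0, "ty": 0, "tz": 1, "rx": 0, "ry": 0, "rz": 0, "gripper": -1}, {"tx": 0, "ty": 0, "tz": 0.5, "rx": 0, "ry": 0, "rz": 0, "gripper": -1}, {"tx": 0, "ty": 0, "tz": 0.4, "rx": 0, "ry": 0, "rz": 0, "gripper": -1}, {"tx": 0, "ty": 0, "tz": 0, "rx": 0, "ry": 0, "rz": 0, "gripper": -1}, {"tx": 0, "ty": 0, "tz": 0, "rx": 0, "ry": 0, "rz": 0, "gripper": -1}, {"tx": 0, "ty": 0, "tz": 0, "rx": 0, "ry": 0, "rz": 0, "gripper": -1}]}}

```text
clock: 8.55
eef_pos: [533.8, -32.9, 34.6]
tcp_rot: [-3.141, -0.001, -3.002]
contact_force: [-3.1, -3.2, 9.2]
opening: 0.001
```

The cross is at its stop (9 N, z 34.6). Lifting and moving to the round key.

{"op": "move_arm", "data": {"increments": [{"tx": 0, "ty": 0, "tz": -1, "rx": 0, "ry": 0, "rz": 0, "gripper": -1}, {"tx": 0, "ty": 0, "tz": -1.9, "rx": 0, "ry": 0, "rz": 0, "gripper": -1}, {"tx": 0, "ty": 2, "tz": 0, "rx": 0, "ry": 0, "rz": 0, "gripper": -1}, {"tx": 0, "ty": 2, "tz": 0, "rx": 0, "ry": 0, "rz": 0, "gripper": -1}, {"tx": 0, "ty": 2, "tz": 0, "rx": 0, "ry": 0, "rz": 0, "gripper": -1}, {"tx": 0, "ty": 0, "tz": 0, "rx": 0, "ry": 0, "rz": 0, "gripper": -1}, {"tx": 0, "ty": 0, "tz": 0, "rx": 0, "ry": 0, "rz": 0, "gripper": -1}]}}

```text
clock: 9.25
eef_pos: [525.7, 27.1, 63.5]
tcp_rot: [-3.141, -0.0, -3.001]
contact_force: [-0.8, 0.5, -0.3]
opening: 0.001
```

```bash
python3 look.py w7 | sed -n '1p'
```

```text
9.25 [525.7  27.1  63.5] [-0.82  0.45 -0.26]
```

View pics/w7.png

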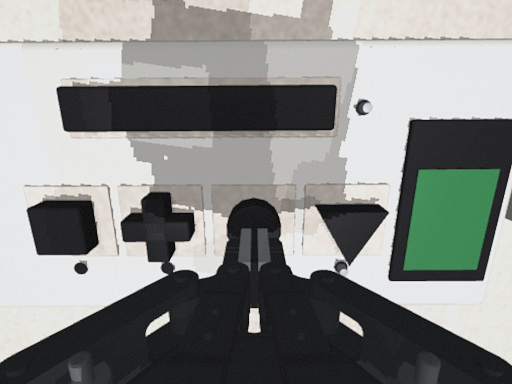

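The square and cross are up with both pins sunk (81,268 and 168,268), and the fingers are centred over the round key (254,225). Pressing round.

{"op": "move_arm", "data": {"increments": [{"tx": 0, "ty": 0, "tz": 1, "rx": 0, "ry": 0, "rz": 0, "gripper": -1}, {"tx": 0, "ty": 0, "tz": 1, "rx": 0, "ry": 0, "rz": 0, "gripper": -1}, {"tx": 0, "ty": 0, "tz": 0.5, "rx": 0, "ry": 0, "rz": 0, "gripper": -1}, {"tx": 0, "ty": 0, "tz": 0.4, "rx": 0, "ry": 0, "rz": 0, "gripper": -1}, {"tx": 0, "ty": 0, "tz": 0, "rx": 0, "ry": 0, "rz": 0, "gripper": -1}, {"tx": 0, "ty": 0, "tz": 0, "rx": 0, "ry": 0, "rz": 0, "gripper": -1}, {"tx": 0, "ty": 0, "tz": 0, "rx": 0, "ry": 0, "rz": 0, "gripper": -1}]}}

```text
clock: 10.0
eef_pos: [525.5, 26.5, 34.6]
tcp_rot: [-3.141, -0.001, -3.002]
contact_force: [-2.2, -2.6, 9.0]
opening: -0.001
```

Round is at its stop. On to the bar: tool x +7.0 cm, y −3.0 cm.

{"op": "move_arm", "data": {"increments": [{"tx": 0, "ty": 0, "tz": -1, "rx": 0, "ry": 0, "rz": 0, "gripper": -1}, {"tx": 0, "ty": 0, "tz": -1.9, "rx": 0, "ry": 0, "rz": 0, "gripper": -1}, {"tx": 2.4, "ty": -1, "tz": 0, "rx": 0, "ry": 0, "rz": 0, "gripper": -1}, {"tx": 2.3, "ty": -1, "tz": 0, "rx": 0, "ry": 0, "rz": 0, "gripper": -1}, {"tx": 2.3, "ty": -1, "tz": 0, "rx": 0, "ry": 0, "rz": 0, "gripper": -1}, {"tx": 0, "ty": 0, "tz": 0, "rx": 0, "ry": 0, "rz": 0, "gripper": -1}, {"tx": 0, "ty": 0, "tz": 0, "rx": 0, "ry": 0, "rz": 0, "gripper": -1}]}}

```text
clock: 10.7
eef_pos: [460.8, -12.5, 63.7]
tcp_rot: [3.141, 0.001, -3.003]
contact_force: [0.4, 0.9, 0.1]
opening: -0.001
```

```bash
python3 look.py w8
```

```text
10.7 [460.8 -12.5  63.7] [0.36 0.87 0.07]
190 [442.7 -19.8  53.9] [441.6 -14.1  54.8]
194 [444.7 -19.5  55.9] [444.  -13.8  55.7]
198 [447.5 -19.2  55.8] [446.7 -13.4  55.6]
202 [448.7 -18.9  60.1] [448.4 -13.2  58.7]
206 [449.2 -18.7  66.4] [448.1 -13.2  67.2]
210 [449.8 -18.5  71.9] [449.1 -13.1  71.8]
214 [451.9 -18.2  72.9] [451.1 -12.9  73.2]
218 [453.9 -17.9  74.3] [454.  -12.4  72.2]
222 [457.2 -17.5  72.5] [456.3 -12.1  72.8]
226 [459.8 -17.1  72.4] [459.2 -11.7  72.1]
230 [450.  -17.7 100.4] [449.4 -13.2 100.3]
234 [449.9 -17.6 105.4] [449.1 -13.3 105.7]
238 [450.  -17.5 109.6] [449.  -13.3 110.4]
242 [449.7 -17.4 114.4] [449.7 -13.3 113.3]
246 [450.  -17.3 117.7] [448.9 -13.4 118.8]
250 [449.5 -17.3 122.5] [449.2 -13.4 122. ]
254 [449.4 -17.2 126. ] [389.7 -22.3 236.4]
258 [449.7 -17.1 128.8] [449.3 -13.4 128.6]
```

View pics/w8.png

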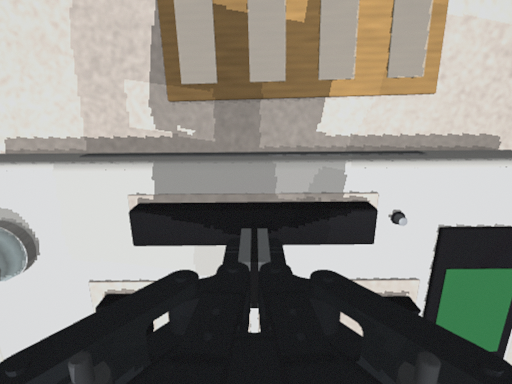

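The fingers are centred over the bar (254,224), and the bar's pin (398,218) is still up. Pressing the bar and then lifting clear.

{"op": "move_arm", "data": {"increments": [{"tx": 0, "ty": 0, "tz": 1, "rx": 0, "ry": 0, "rz": 0, "gripper": -1}, {"tx": 0, "ty": 0, "tz": 1, "rx": 0, "ry": 0, "rz": 0, "gripper": -1}, {"tx": 0, "ty": 0, "tz": 0.5, "rx": 0, "ry": 0, "rz": 0, "gripper": -1}, {"tx": 0, "ty": 0, "tz": 0.4, "rx": 0, "ry": 0, "rz": 0, "gripper": -1}, {"tx": 0, "ty": 0, "tz": 0, "rx": 0, "ry": 0, "rz": 0, "gripper": -1}, {"tx": 0, "ty": 0, "tz": 0, "rx": 0, "ry": 0, "rz": 0, "gripper": -1}, {"tx": 0, "ty": 0, "tz": 0, "rx": 0, "ry": 0, "rz": 0, "gripper": -1}]}}

```text
clock: 11.45
eef_pos: [460.9, -12.1, 34.6]
tcp_rot: [3.141, 0.0, -3.002]
contact_force: [-0.7, 2.7, 8.4]
opening: 0.0
```

{"op": "move_arm", "data": {"increments": [{"tx": 0, "ty": 0, "tz": -1, "rx": 0, "ry": 0, "rz": 0, "gripper": -1}, {"tx": 0, "ty": 0, "tz": -2, "rx": 0, "ry": 0, "rz": 0, "gripper": -1}, {"tx": 0, "ty": 0, "tz": -3, "rx": 0, "ry": 0, "rz": 0, "gripper": -1}, {"tx": 0, "ty": 0, "tz": -3, "rx": 0, "ry": 0, "rz": 0, "gripper": -1}, {"tx": 0, "ty": 0, "tz": -3, "rx": 0, "ry": 0, "rz": 0, "gripper": -1}, {"tx": -2, "ty": 0, "tz": -3, "rx": 0, "ry": 0, "rz": 0, "gripper": -1}, {"tx": -2, "ty": 0, "tz": 0, "rx": 0, "ry": 0, "rz": 0, "gripper": -1}, {"tx": 0, "ty": 0, "tz": 0, "rx": 0, "ry": 0, "rz": 0, "gripper": -1}, {"tx": 0, "ty": 0, "tz": 0, "rx": 0, "ry": 0, "rz": 0, "gripper": -1}]}}

```text
clock: 12.35
eef_pos: [499.2, -6.8, 183.8]
tcp_rot: [3.141, -0.002, -3.002]
contact_force: [0.1, -0.1, 0.0]
opening: 0.0
```

```bash
python3 look.py w9 | sed -n '1p'; python3 -c "
import cv2;i=cv2.imread('pics/w9.png')[80:280,60:440];cv2.imwrite('pics/w9c.png',cv2.resize(i,None,fx=2,fy=2))"
```

```text
12.35 [499.2  -6.8 183.8] [ 0.13 -0.08  0.03]
```

View pics/w9c.png

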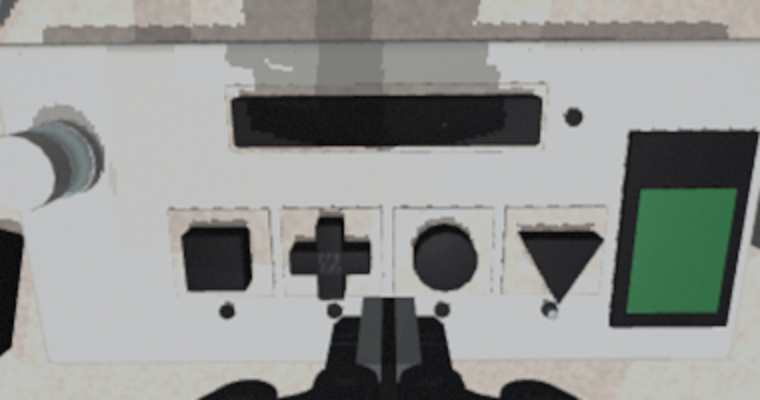

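The square, cross, round and bar pins are all sunk (crop 227,311; 335,311; 442,310; 573,117). The triangle's pin still stands (549,309), every key is up, and the arm is clear.

```bash
python3 -c "
from rig import r
print(r.sign_off())"
```

```text
the job is handed in; nothing more can be done
None
```

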